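# Fit the filter and its keyed collar on the detector head

## Robot

A 7-joint arm with a two-finger parallel gripper is mounted at the origin on a cart in front of the work surface, level with it; the furniture and walls round the work are solid. World frame = base frame: x ahead of the robot, y to its left, z up, the work surface at z = 0. Lengths are in m, angles in rad, forces in N, time in s.
With the tool pointing down it reaches from about 0.425 to 0.875 m from the base axis. Payload 4.7 kg.
Tool frame: the origin (TCP) lies midway between the tips of the shut fingers; the grasp point (between the pads) lies 19 mm behind it (r.grip_depth is the distance from the TCP to the grasp point, in m); z points along the fingers, y is the line along which they close (so a half turn about z gives the same grasp; the last joint's range is limited). The gripper opens to 87 mm and grips with 3 to 60 N. Pads are 19 mm wide; open, the fingers measure 117 mm over their backs; the gripper's body (75 mm by 190 mm) begins 51 mm behind the grasp point.
Start: joints at [1.268, 0.321, -0.07, 1.45, 0.023, 1.371, -0.057], TCP at [0.202, -0.618, 0.198] pointing down, gripper open.
Joint ranges: [-2.86, 2.86], [-0.3, 2.09], [-1.38, 1.24], [0.06, 2.45], [-1.56, 4.7], [0.09, 2.05], [-2.69, 2.69]. Speed limits (rad/s): [2.57, 2.57, 3.14, 3.14, 3.14, 3.14, 3.14].

## Interface

Orientations are given as a rotation vector (axis times angle).
In Python, from bench import r gives the robot as it stands. Calls block until the motion is done:
- r.goto(position, orientation): joint-space move of the TCP to a pose.
- r.line_to(position, attitude=None, velocity=0.15, force_limit=None): straight line of the TCP; attitude=None keeps the orientation; velocity is the mean speed in m/s. With force_limit (N) it stops when the force on the tool has changed by that much, and returns True; else False.
- r.goto_joints(angles): joint-space move.
- r.grip(opening, newtons=None): finger opening in m; newtons is the grip in N (None keeps the last); returns when the fingers have stopped.
- r.sleep(seconds).
- r.solve_ik(position, orientation): joint angles nearest the present ones, or None.
- r.get_state(): the state.
- r.get_image(name): name is "scene" or "side" or "wrist"; returns a dict with "frame" (400x640x3 uint8, red, green, blue), "camera_matrix" (3x3 intrinsics, pixels), "k1" (the pictures are not rectified: a ray, as slopes to the right and down, at radius r is drawn at 1 + k1 r^2 times it, then the intrinsics apply), "eye" and "attitude" of the camera in the world. Camera axes: x right, y up, looking along -z (the intrinsics and any distortion apply to the point x, -y, -z); pixel columns grow to the right and rows downward; lengths in m; the calibration is good to about 2 mm. A picture is of the moment at which its call begins. There is no depth.
A pose or a line that the arm cannot do raises r.PlanningError and nothing moves.
- r.close_job(): hands the job in; it is judged then, once.
The state is a dict: "time": time; "joint_pos": joint angles; "joint_vel": joint speeds; "tau": joint torques, N m; "eef_pos": TCP position; "eef_rot": TCP orientation; "contact_force": force on the tool from outside, world axes, zero at the start; "wrist_torque": the same for the moment, N m; "opening": finger opening in m; "finger_force": force on a finger pad.
Only numpy, scipy, OpenCV 4.12 (cv2) and the standard library are available. Lean on these libraries where they do the work, as an engineer would, in place of code of your own. Each camera call takes 0.05 s, during which the arm holds its last target. There are 200 camera calls.

## Task

Fit the optical filter to the photometer's detector head: put the blue-framed filter flat and square into the pocket on top of the spigot and let go of it, then put the knurled brass collar over the spigot and turn it until its hidden keyways drop over the pins. Push the collar fully home onto the white housing's shoulder against the spring and finish while still holding it pressed down there with the gripper, so that a colleague can tighten the thumb screw. Leave the screwdriver, tweezers and beaker where they are.

Things in the scene. Friction and masses are not known exactly. Their poses are not given: they have to be found in the camera images.
- filter_mount: Detector head, fixed to the bench: aluminium base plate 96 x 96 x 12 mm, on it a round white housing 72 mm across and, on top, an upright dark steel spigot 40 mm across that ends at z = 66 mm. Origin: centre of the base plate's underside, on the spigot's axis; z up. A thumb screw (+y side) and a brass socket (+x side) stick out of the housing, lower than its top.
- pocket (a point): Middle of the mouth of the rectangular pocket in the spigot's top (z = 66 mm on the head), axes as the head's. The pocket is 27.5 mm along x and 21.5 mm along y with bevelled edges; its floor, the sprung seat, is 8 mm down when not pressed.
- shoulder (a point): Point on the spigot's axis level with the shoulder, the flat top of the white housing (z = 40 mm on the head), on which the collar's underside stands when it is fully home.
- pin (a point): Tip of the steel pin towards the head's +x, on the pin's axis at z = 45.5 mm. Three such pins, 5 mm thick (tops at z = 48 mm), stand out 6 mm from the spigot's side; the others are 120 degrees either way round.
- filter_insert: Optical filter: blue metal frame, 25 mm along x, 19 mm along y, 20 mm high, amber glass in the middle; 30 g. Origin: centre of its underside, z up; it stands upright. In the pocket (1.25 mm play each side, either way round) 8 mm go in and 12 mm stand out, so grip it no lower than 9 mm above its underside. Its underside is then at z = 58 mm on the head (54 under the home collar).
- collar: Knurled brass collar: ring 61 mm across, 39 mm high, about 250 g, standing right way up: flange with a 17 mm hole on top, open below. Origin: centre of its underside, z up. Bore 43 mm (1.5 mm play on the spigot), 34 mm deep to the flange. Height of its underside on the head: 48 mm resting on the pins, 44 mm after the keyways have dropped over the pins (flange on the filter), 40 mm fully home.
- keyway (a point): Lower end of the collar's keyway towards its +x, 24.5 mm from the axis, level with the underside. Three keyways, 9 mm wide, 6 mm deep, 120 degrees apart, run up to the flange, unseen from outside. Any keyway fits any pin with 5 degrees of play either way, so at most 60 degrees of turn one way or the other finds the fit.
- seat (a joint): The pocket's sprung floor: 0 m at rest, growing as it is pressed down; about 0.004 m when the collar is home. The spring pushes up with 6 N at rest and 12 N at 0.004 m, so it lifts the collar 4 mm off the shoulder once the collar is not held down.
- screwdriver: Small orange-handled screwdriver, 142 x 19 x 19 mm, lying on the bench; origin under its centre. Leave alone.
- tweezers: Steel tweezers, 119 x 15 x 9 mm, lying flat; origin under the centre. Leave alone.
- small_beaker: Small glass beaker, 45 mm across, 58 mm high; origin at the centre of its underside. Leave alone.

How it is judged:
By the outcome, as a careful person would: the job done as asked, in the order asked, and still so for the second after the job is handed in, while the arm keeps its last pose, push and grip.
It also fails if it takes over 67 s, if anything falls off the work surface, if the arm or the gripper's body presses on something with over 40 N, if the wrist force passes 120 N, or if a joint passes its speed limit or range.

## Working session

There is one attempt and no reset: what is moved stays moved. The work goes in short steps, each a Python script; the robot and the scene stay as the last script left them, time stands still between calls to the robot, and variables do not carry over. Pictures are saved under pics/ and viewed, at most 10 in all, crops included, and the job is handed in when it is done.

```bash
ls; mkdir -p pics
python3 - <<'E'
from bench import r
import cv2
for n in("scene","side","wrist"):
    d=r.get_image(n); cv2.imwrite(f"pics/{n}0.png",d["frame"][:,:,::-1]); print(n,d["eye"],d["attitude"],d["camera_matrix"],d["k1"])
print(r.get_state(), r.grip_depth)
E
```

```text
pics
scene [ 0.04715232 -0.57719269  0.55800855] [ 1.05328661 -0.2779506  -0.4620421 ] [[385.25164512   0.         314.43571846]
 [  0.         385.25164512 196.03946558]
 [  0.           0.           1.        ]] -0.0011890400474379986
side [ 0.10461025 -0.45838729  0.66214802] [ 0.90698553 -0.26351115 -0.47568829] [[427.74666758   0.         319.44986079]
 [  0.         427.74666758 204.85665455]
 [  0.           0.           1.        ]] -0.06878334192570452
wrist [ 0.26481168 -0.59749796  0.38247821] [-0.21197184  0.15552064 -1.24762057] [[336.15675691   0.         318.6874265 ]
 [  0.         336.15675691 199.12945516]
 [  0.           0.           1.        ]] 0.005674224522617776
{'time': 0.15, 'joint_pos': array([ 1.26807489,  0.321684  , -0.07010671,  1.45136627,  0.0226196 ,
        1.37079194, -0.05691857]), 'joint_vel': array([ 1.33186942e-04, -4.42623689e-04,  4.07407259e-05, -4.94304307e-03,
        1.65805844e-03,  9.98753631e-04,  1.93219446e-04]), 'tau': array([-1.26089002e-03, -4.91796470e+01, -4.05733734e-01, -3.12879896e+01,
       -6.41515665e-02,  4.03653877e-02,  1.18600806e-04]), 'eef_pos': array([ 0.20232961, -0.61724522,  0.19710696]), 'eef_rot': array([-3.10084205e+00, -4.95404615e-01,  5.10754800e-04]), 'contact_force': array([ 0.4399945 , -0.35516862,  0.47366844]), 'wrist_torque': array([0.06760296, 0.01752384, 0.01711027]), 'finger_force': 0.0, 'opening': 0.08711765514744604} 0.0187
```

View pics/scene0.png

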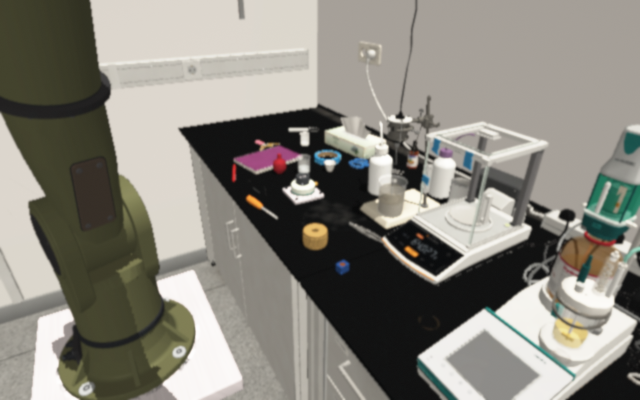

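View pics/side0.png

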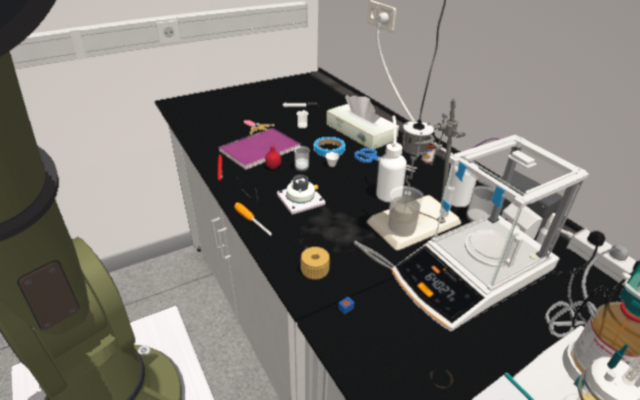

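The side view shows the head at about (300,195), the collar at (315,262), the filter at (346,304), the screwdriver at (252,218) and the tweezers at (372,253). Next I'll cast rays for coarse positions.

```bash
cat > h.py <<'E'
from bench import r
import numpy as np, cv2
from scipy.spatial.transform import Rotation as R
def ray(d,uv):
    K=d["camera_matrix"]; uv=np.asarray(uv,float).reshape(-1,1,2)
    p=cv2.undistortPoints(uv,K,np.array([d["k1"],0,0,0.]))[:,0]
    v=np.c_[p[:,0],-p[:,1],-np.ones(len(p))]
    return R.from_rotvec(d["attitude"]).apply(v)
def onz(d,uv,z):
    v=ray(d,uv); e=np.asarray(d["eye"]); return e+v*((z-e[2])/v[:,2])[:,None]
def proj(d,P):
    c=R.from_rotvec(d["attitude"]).inv().apply(np.atleast_2d(P)-d["eye"])
    s=c[:,:2]*[1,-1]/-c[:,2:]; s=s*(1+d["k1"]*(s**2).sum(1))[:,None]
    K=d["camera_matrix"]; return s*[K[0,0],K[1,1]]+K[:2,2]
def blobs(d,lo,hi,amin=40):
    h=cv2.cvtColor(d["frame"],cv2.COLOR_RGB2HSV); m=cv2.inRange(h,lo,hi)
    c,_=cv2.findContours(m,cv2.RETR_EXTERNAL,cv2.CHAIN_APPROX_NONE)
    return sorted([x for x in c if cv2.contourArea(x)>amin],key=cv2.contourArea)[::-1]
def down(yaw): # tool z down; tool y axis at world angle yaw (mod pi)
    y=np.array([np.cos(yaw),np.sin(yaw),0]); z=np.array([0,0,-1.]); x=np.cross(y,z)
    return R.from_matrix(np.c_[x,y,z]).as_rotvec()
E
python3 - <<'E'
from h import *
print(R.from_rotvec(r.get_state()["eef_rot"]).as_matrix().round(2))
for n,pts in (("side",[(300,197,.02),(315,262,.02),(346,304,.01),(244,211,.01),(271,234,0),(372,253,0),(302,158,.03)]),("scene",[(301,192,.02),(315,236,.02),(343,267,.01)])):
    d=r.get_image(n)
    for u,v,z in pts: print(n,u,v,onz(d,(u,v),z).round(3), np.hypot(*onz(d,(u,v),z)[0,:2]).round(3))
E
```

```text
[[ 0.95  0.31 -0.  ]
 [ 0.31 -0.95  0.  ]
 [-0.   -0.   -1.  ]]
side 300 197 [[0.524 0.341 0.02 ]] 0.626
side 315 262 [[0.44  0.114 0.02 ]] 0.454
side 346 304 [[ 0.44  -0.009  0.01 ]] 0.44
side 244 211 [[0.379 0.367 0.01 ]] 0.528
side 271 234 [[0.406 0.265 0.   ]] 0.484
side 372 253 [[0.578 0.094 0.   ]] 0.586
side 302 158 [[0.615 0.5   0.03 ]] 0.792
scene 301 192 [[0.518 0.338 0.02 ]] 0.619
scene 315 236 [[0.439 0.113 0.02 ]] 0.453
scene 343 267 [[ 0.44  -0.012  0.01 ]] 0.441
```

View pics/wrist0.png

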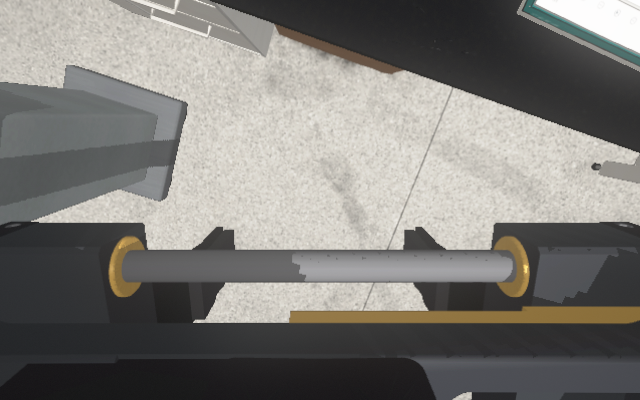

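The wrist view shows only the floor and the fingers, because the camera sits on the tool's +x side. I'll move to a high pose near the filter and collar, pulling in the radius first.

Run:
```python
from h import *
d=r.get_image("scene"); print(onz(d,[(430,370),(560,345),(590,340),(400,250)],0.0).round(2).tolist())
s=r.get_state(); w=r.get_image("wrist"); T=R.from_rotvec(s["eef_rot"])
print("cam in tool",T.inv().apply(w["eye"]-s["eef_pos"]).round(4),(T.inv()*R.from_rotvec(w["attitude"])).as_rotvec().round(4))
r.line_to([.15,-.43,.33]); 
r.goto([.45,.0,.33],down(0.0))
s=r.get_state();print(s["eef_pos"],s["joint_pos"].round(2),s["time"],R.from_rotvec(s["eef_rot"]).as_matrix().round(2)[:,0])
w=r.get_image("wrist"); cv2.imwrite("pics/w1.png",w["frame"][:,:,::-1])
for n,lo,hi in(("blue",(105,120,40),(130,255,255)),("brass",(12,80,60),(28,255,255))):
    for c in blobs(w,lo,hi,150)[:4]: print(n,cv2.boundingRect(c),cv2.contourArea(c),onz(w,np.array(cv2.boundingRect(c)[:2])+np.array(cv2.boundingRect(c)[2:])/2,.02).round(3))
```

```text
[[0.43, -0.3, 0.0], [0.66, -0.38, 0.0], [0.72, -0.4, 0.0], [0.6, -0.02, 0.0]]
cam in tool [ 0.0655  0.0005 -0.1855] [2.09   2.0911 0.2581]
[ 0.44993958 -0.00159937  0.32993655] [ 0.98 -0.18 -0.88  1.66 -0.14  1.59  0.1 ] 3.9667 [0. 1. 0.]
blue (302, 159, 19, 17) 230.5 [[ 0.439 -0.012  0.02 ]]
brass (289, 306, 351, 18) 4417.5 [[ 0.69 -0.26  0.02]]
brass (289, 53, 45, 49) 1632.0 [[0.44  0.114 0.02 ]]
brass (108, 236, 37, 61) 1043.0 [[ 0.142 -0.17   0.02 ]]
brass (494, 236, 36, 61) 1031.0 [[ 0.757 -0.172  0.02 ]]
```

View pics/w1.png

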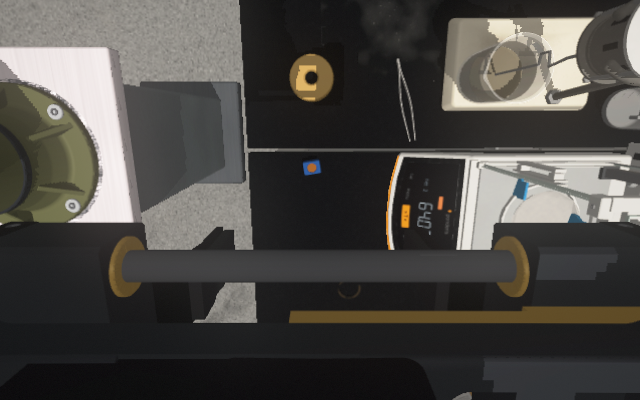

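The wrist view shows the filter at (312,168), slightly turned, the collar at (311,77), and the balance to the right at x > 0.53. I'll put the camera straight over the filter, then over the collar and head.

```bash
cat >> h.py <<'E'
def filt(w,z,guess):
    "top of blue frame: hull of blue blobs near guess -> corners on plane z"
    u=proj(w,guess)[0]; h=cv2.cvtColor(w["frame"],cv2.COLOR_RGB2HSV)
    m=cv2.inRange(h,(100,110,40),(132,255,255)); mm=np.zeros_like(m); cv2.circle(mm,(int(u[0]),int(u[1])),60,255,-1)
    c,_=cv2.findContours(m&mm,cv2.RETR_EXTERNAL,cv2.CHAIN_APPROX_NONE)
    c=max(c,key=cv2.contourArea)
    P=onz(w,c.reshape(-1,2),z)[:,:2]
    (cx,cy),(a,b),t=cv2.minAreaRect((P*1000).astype(np.float32))
    if b>a: a,b,t=b,a,t+90
    return np.array([cx,cy])/1000,a,b,(t+90)%180-90
E
python3 - <<'E'
from h import *
r.goto([.44,-.0775,.12],down(0.0))
w=r.get_image("wrist"); cv2.imwrite("pics/w2.png",w["frame"][:,:,::-1])
print(filt(w,.02,[.44,-.012,.02]))
r.goto([.44,.05,.16],down(0.0))
w=r.get_image("wrist"); 
cs=[c for c in blobs(w,(12,80,60),(28,255,255),1000)]
for c in cs:
  P=onz(w,c.reshape(-1,2),.039)[:,:2]; print("brass",cv2.boundingRect(c),cv2.minEnclosingCircle((P*1000).astype(np.float32)))
a=w
r.goto([.52,.27,.25],down(0.0))
w=r.get_image("wrist"); cv2.imwrite("pics/w3.png",w["frame"][:,:,::-1]); s=r.get_state(); print(s["joint_pos"].round(2),s["time"])
cv2.imwrite("pics/w23.png",np.vstack([cv2.imread("pics/w2.png")[0:230,160:500],a["frame"][:230,160:500,::-1]]))
E
```

```text
(array([ 0.43889053, -0.01216474]), 25.516599655151367, 19.679296493530273, 8.883119583129883)
brass (289, 302, 351, 22) ((591.1619262695312, -91.54443359375), 181.0269775390625)
brass (284, 82, 80, 77) ((445.24676513671875, 109.53958129882812), 36.718074798583984)
brass (108, 236, 37, 61) ((249.2541961669922, -30.694068908691406), 34.71830749511719)
brass (494, 236, 36, 61) ((632.63720703125, -30.455472946166992), 34.841590881347656)
[ 0.48  0.45 -1.33  1.51  0.43  1.53 -0.85] 6.6417
```

View pics/w3.png

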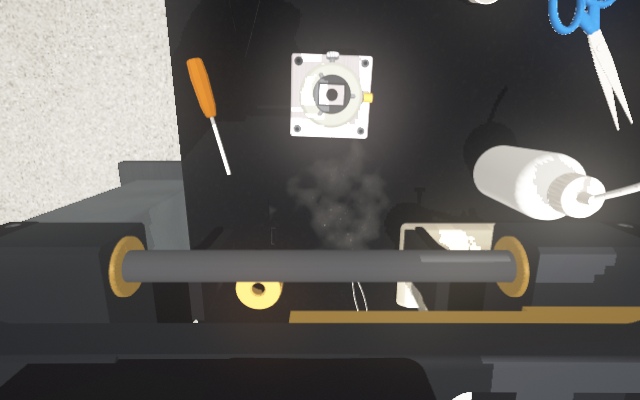

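View pics/w23.png

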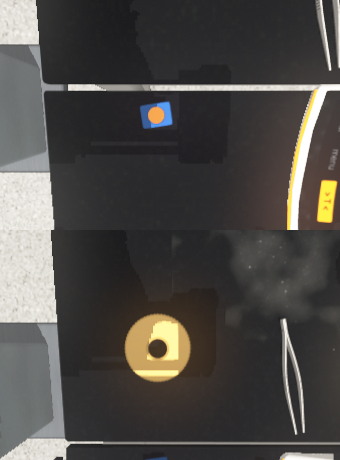

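Filter: centre (0.4389, −0.0122), yaw about 8.9°, measured 25.5 x 19.7 mm, which matches. The head plate is at (332,97), with its screw up (+y) and socket right (+x), nearly square to the world. Joint 3 is near its limit, so I'll re-seed the arm and view the head from directly above.

Run:
```python
from h import *
w=r.get_image("wrist"); print(onz(w,(332,97),.05))
r.goto_joints([-.55,.2,0,1.45,0,1.5,0.58])
s=r.get_state(); print(s["eef_pos"],R.from_rotvec(s["eef_rot"]).as_matrix().round(2).tolist())
r.goto([.521,.275,.2],down(0.0)); s=r.get_state(); print(s["joint_pos"].round(2),s["time"])
w=r.get_image("wrist"); cv2.imwrite("pics/w4.png",cv2.resize(w["frame"][20:200,220:440,::-1],None,fx=3,fy=3))
# base plate: bright, low saturation
h=cv2.cvtColor(w["frame"],cv2.COLOR_RGB2HSV); m=cv2.inRange(h,(0,0,140),(180,60,255))
c,_=cv2.findContours(m,cv2.RETR_EXTERNAL,cv2.CHAIN_APPROX_NONE)
for x in c:
  if cv2.contourArea(x)>3000: P=onz(w,x.reshape(-1,2),.012)[:,:2]; print(cv2.boundingRect(x),cv2.minAreaRect((P*1000).astype(np.float32)))
np.save("w4.npy",w,allow_pickle=True)
```

```text
[[0.53434399 0.35152271 0.05      ]]
[0.52599331 0.29122819 0.27367187] [[-0.9, 0.43, -0.01], [0.43, 0.9, -0.0], [0.01, -0.01, -1.0]]
[-0.62  0.19  0.1   1.61 -0.02  1.34 -0.51] 9.0
(490, 156, 150, 70) ((804.751708984375, 249.6284942626953), (74.43049621582031, 184.20401000976562), 80.13142395019531)
(286, 50, 93, 98) ((533.1590576171875, 355.86138916015625), (98.62323760986328, 95.48577880859375), 87.82007598876953)
(0, 0, 163, 225) ((248.56163024902344, 333.67626953125), (234.55641174316406, 195.84100341796875), 89.8475341796875)
```

View pics/w4.png

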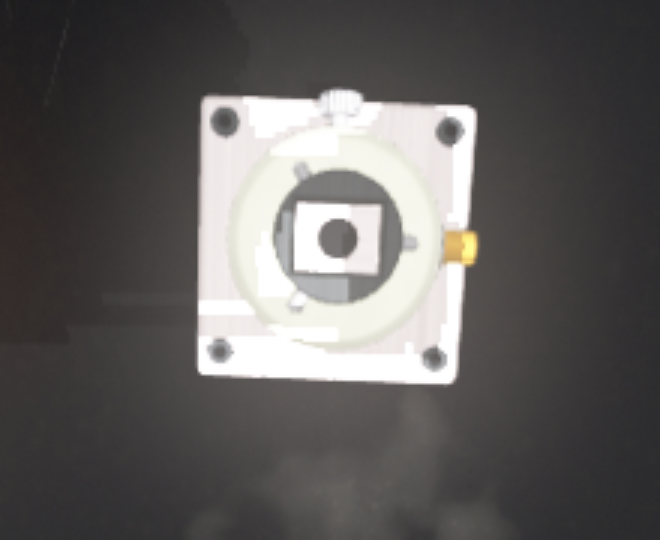

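The crop shows the plate turned by about −2°, the pocket at about (338,238), pins at +x and ±120°, and bolts at (225,121), (450,130), (220,350), (434,357).

Run:
```python
from h import *
w=np.load("w4.npy",allow_pickle=True).item()
def f(p,z): return onz(w,(np.array(p)+.5)/3-.5+[220,20],z)[:,:2]
b=f([(225,121),(450,130),(220,350),(434,357)],.013); print("bolts",b.mean(0),b.round(4).tolist(),np.degrees([np.arctan2(*(b[1]-b[0])[::-1]),np.arctan2(*(b[3]-b[2])[::-1]),np.arctan2(-(b[0]-b[2])[0],(b[0]-b[2])[1]),np.arctan2(-(b[1]-b[3])[0],(b[1]-b[3])[1])]))
q=f([(296,202),(382,205),(379,276),(294,273)],.058); print("pocket",q.mean(0),np.linalg.norm(np.diff(q,axis=0),axis=1),np.degrees(np.arctan2(*(q[1]-q[0])[::-1])),np.degrees(np.arctan2(*(q[2]-q[3])[::-1])))
# dark spigot disc
g=cv2.cvtColor(w["frame"],cv2.COLOR_RGB2GRAY)
k=(np.array([338,237])/3+[220,20]).astype(int)
cn=cv2.imread("pics/w4.png")
h=f([(275,237),(403,237),(338,169),(338,304)],.066); print("spigot",h.round(4).tolist(),(h[0,0]+h[1,0])/2,(h[2,1]+h[3,1])/2)
cor=f([(203,96),(476,106),(456,384),(198,376)],.012); print("plate",cor.mean(0),np.linalg.norm(np.diff(cor,axis=0),axis=1),np.degrees(np.arctan2(*(cor[1]-cor[0])[::-1])),np.degrees(np.arctan2(*(cor[2]-cor[3])[::-1])))
```

```text
bolts [0.53296631 0.35500105] [[0.4957, 0.3952], [0.5733, 0.3923], [0.4925, 0.3175], [0.5704, 0.315]] [-2.1330587  -1.82571672 -2.32989329 -2.15436657]
pocket [0.53321897 0.3542152 ] [0.02657601 0.02121064 0.02670876] -1.8900055970180554 -1.9400560522182524
spigot [[0.5139, 0.3545], [0.5527, 0.3545], [0.5328, 0.374], [0.5332, 0.3347]] 0.5332860355188627 0.35437877103141463
plate [0.53334946 0.35417471] [0.09396436 0.09501605 0.09479075] -1.9440063180085247 -1.7393770835703508
```

The head fits agree: axis (0.5332, 0.3544), yaw −1.95°, pocket 26.6 x 21.2 mm, close to the given size. Now a trial grip on the filter, release and re-measure. The difference gives the camera-to-tool bias along the closing direction.

Run:
```python
from h import *
V=[.439,-.0777,.12]
r.grip(.05,15)
r.goto(V,down(0.0)); print(r.get_state()["joint_pos"].round(2))
c,a,b,t=filt(r.get_image("wrist"),.02,[.439,-.012,.02]); print(c,a,b,t)
o=down(np.radians(t))
r.goto([*c,.06],o); r.line_to([*c,.0105],velocity=.08)
r.grip(.0,15); s=r.get_state(); print(s["opening"],s["finger_force"],s["eef_pos"],s["contact_force"])
p=s["eef_pos"][:2]
r.grip(.05); r.line_to([*c,.06]); r.goto(V,down(0.0))
c2,a,b,t2=filt(r.get_image("wrist"),.02,[.439,-.012,.02]); print(c2,a,b,t2)
ax=np.array([np.cos(np.radians(t)),np.sin(np.radians(t))])
print("along closing: measured-tcp",(c2-p)@ax,"perp",(c2-p)@[-ax[1],ax[0]],r.get_state()["time"])
```

```text
[-0.28 -0.07  0.38  2.05  0.03  1.17  0.09]
[ 0.4386109 -0.0121889] 25.036052703857422 19.51371192932129 9.187337875366211
0.00046271703977266874 0.0 [ 0.43860572 -0.01219941  0.0104983 ] [ 0.06585063  0.69387277 -0.19586339]
[ 0.43831778 -0.01187794] 25.126798629760742 19.89838981628418 9.0073823928833
along closing: measured-tcp -0.0002329185115826892 perp 0.00036331674788192883 15.7
```

The fingers shut with no contact and the filter didn't move, so the real fingertips aren't where I assumed. I'll look at the shut fingers close over the filter.

Run:
```python
from h import *
o=down(np.radians(9.1)); c=[.4385,-.012]
r.goto([*c,.06],o); r.line_to([*c,.014],velocity=.06,force_limit=5); s=r.get_state(); print(s["opening"],s["eef_pos"],s["contact_force"])
A=[]
for n in("scene","side"):
    d=r.get_image(n); u=proj(d,[*c,.03])[0].astype(int); A.append(cv2.resize(d["frame"][u[1]-50:u[1]+50,u[0]-65:u[0]+65,::-1],None,fx=6,fy=3 if 0 else 3) if 0 else cv2.resize(d["frame"][u[1]-50:u[1]+50,u[0]-65:u[0]+65,::-1],(390,300)))
    print(n,u)
cv2.imwrite("pics/g1.png",np.hstack(A))
print(r.get_state()["time"])
```

```text
0.04957309155398933 [ 0.43880526 -0.01199273  0.01420937] [0.24572552 0.59777339 0.32298716]
scene [342 260]
side [346 298]
17.1667
```

View pics/g1.png

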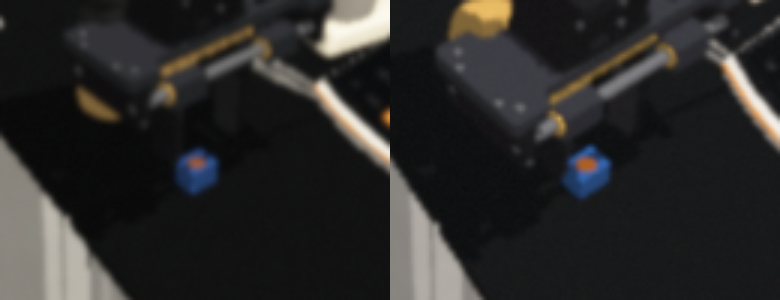

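Both fingers appear beyond and above the filter, so the tips look higher than the TCP implies. I'll measure this by touching the bare bench with the fingers shut.

Run:
```python
from h import *
o=down(np.radians(9.1))
r.line_to([.4385,-.012,.05]); r.goto([.45,-.065,.04],o); r.grip(0,10)
print(r.line_to([.45,-.065,-.02],velocity=.04,force_limit=4)); s=r.get_state(); print("shut",s["opening"],s["eef_pos"],s["contact_force"])
r.line_to([.45,-.065,.02]); r.grip(.05)
print(r.line_to([.45,-.065,-.02],velocity=.04,force_limit=4)); s=r.get_state(); print("50mm",s["opening"],s["eef_pos"],s["contact_force"])
r.line_to([.45,-.065,.05]); print(r.get_state()["time"])
```

```text
False
shut 0.0006995672051944057 [ 0.45024704 -0.06500768 -0.01977575] [-0.09431952  0.01864171 -0.48316286]
False
50mm 0.049795368766773034 [ 0.45030087 -0.06501695 -0.01975776] [-0.2047234  -0.70462475 -0.08461339]
23.8417
```

There is no contact even at a reported −20 mm. The wrist view agrees: the tip gap of 170 px for 87 mm and the tip ray both put the tips about 22 mm behind the reported TCP, centred sideways. I'll continue the touch to get the exact offset.

Run:
```python
from h import *
r.grip(.04)
r.line_to([.45,-.065,-.016]); t=r.line_to([.45,-.065,-.045],velocity=.03,force_limit=3); s=r.get_state(); print(t,s["opening"],s["eef_pos"],s["contact_force"])
r.line_to([.45,-.065,.0]); print(r.get_state()["time"])
```

```text
True 0.039485011055132614 [ 0.45082749 -0.06493377 -0.02416893] [-0.58193066 -0.79066301  6.99137855]
25.7583
```

The tips are 23.7 mm behind the reported TCP. Camera and TCP frames agree with each other, so I only need to correct the height. Next I'll pick the filter with the tips 10 mm up, carry it over the head, and check its sideways position in the held picture.

```bash
cat >> h.py <<'E'
TIP=.0237   # real fingertips are this far above reported TCP
H=np.array([.5332,.3544]); HY=np.radians(-1.95)
E
python3 - <<'E'
from h import *
c=[.4385,-.0121]; o=down(np.radians(9.1)); z0=.010-TIP
r.line_to([.45,-.065,.03]); r.goto([*c,.03],o); r.line_to([*c,z0],velocity=.08)
r.grip(.0,15); s=r.get_state(); print(s["opening"],s["finger_force"],s["eef_pos"])
r.line_to([*c,.06],velocity=.2)
r.goto([*H,z0+.085],down(HY)); s=r.get_state(); print(s["opening"],s["eef_pos"],s["joint_pos"].round(2),s["time"])
w=r.get_image("wrist"); np.save("w5.npy",w,allow_pickle=True); cv2.imwrite("pics/w5.png",cv2.resize(w["frame"][60:290,200:440,::-1],None,fx=2.5,fy=2.5))
b=blobs(w,(100,110,30),(132,255,255),30); print([cv2.boundingRect(x) for x in b])
y=np.array([np.cos(HY),np.sin(HY),0]); P=np.r_[H,0]
x=np.array([-y[1],y[0],0])
print("expect corners", [proj(w,P+sx*.0095*x+sy*.0125*y+[0,0,z])[0].round(1).tolist() for z in(.085,.105) for sx in(1,-1) for sy in(-1,1)])
E
```

```text
0.02489020314530331 15.000450164079666 [ 0.43891751 -0.01202303 -0.01328144]
0.0248855618172523 [0.5338664  0.35203206 0.07087879] [-0.67  0.38  0.05  1.63 -0.02  1.13 -0.65] 29.5
[]
expect corners [[294.4, 218.4], [341.3, 218.3], [295.1, 251.6], [340.8, 251.5], [291.5, 231.0], [344.0, 230.9], [292.4, 267.8], [343.4, 267.7]]
```

View pics/w5.png

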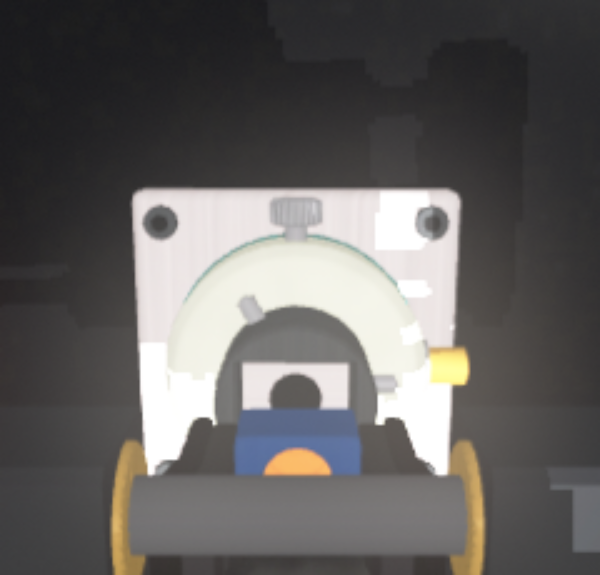

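The filter is held square. Its front bottom edge runs at v≈223 with u 294–344, and the pocket lies just ahead at u 297–340. The arm stopped 2.3 mm short in y, which explains the offset, so I'll check settling and the prediction.

Run:
```python
from h import *
w=np.load("w5.npy",allow_pickle=True).item()
y=np.array([np.cos(HY),np.sin(HY),0]); x=np.array([-y[1],y[0],0])
print("pocket +y floor edge",[proj(w,np.r_[H,.058]+x*.01075+s*y*.01375)[0].round(1).tolist() for s in(-1,1)],"meas u297.2..340 v204.8")
for k in range(2):
    s=r.get_state(); print(s["eef_pos"],s["joint_vel"].round(3).max(),s["eef_rot"],down(HY),s["time"]); r.sleep(.15)
```

```text
pocket +y floor edge [[295.5, 203.1], [340.5, 203.0]] meas u297.2..340 v204.8
[0.53408787 0.3519378  0.07119981] 0.002 [ 2.26115639e+00  2.17928402e+00 -1.27679491e-03] [2.25892019 2.18331948 0.        ] 29.55
[0.53391402 0.35286119 0.0716268 ] 0.001 [2.26091141e+00 2.18043360e+00 2.81353488e-04] [2.25892019 2.18331948 0.        ] 29.7
```

The pocket prediction agrees within 1–2 px; the arm was just still settling. Inserting.

Run:
```python
from h import *
z0=.010-TIP; t=np.array([.5334,.3540]); o=down(HY)
r.line_to([*t,z0+.069],o,velocity=.06); r.sleep(.4)
e=r.get_state()["eef_pos"]; print(e-[*t,z0+.069]); cmd=t-(e[:2]-t)
hit=r.line_to([*cmd,z0+.0565],o,velocity=.02,force_limit=4); s=r.get_state(); print(hit,s["eef_pos"],"underside",s["eef_pos"][2]-z0,s["contact_force"],s["wrist_torque"],s["opening"],s["time"])
```

```text
[0.00012303 0.0001024  0.00022017]
True [0.53318782 0.35382568 0.04425046] underside 0.05795046042268787 [-1.33132009 -0.60883764  6.24853175] [-0.18917216  0.16641402  0.00200956] 0.02482549615255954 31.225
```

The filter is seated with its underside at 57.95 mm, against 58 expected, and the spring contact felt. I'll release it, check its pose from above on the way out, then find and grip the collar.

Run:
```python
from h import *
r.grip(.045); e=r.get_state()["eef_pos"]
r.line_to([e[0],e[1],.10],velocity=.2)
r.goto([.533,.289,.14],down(HY)); w=r.get_image("wrist"); print("filter",filt(w,.078,[*H,.078]))
r.grip(.085,40)
r.goto([.441,.047,.12],down(0.0)); r.sleep(.2); w=r.get_image("wrist"); s=r.get_state(); print(s["eef_pos"],s["joint_pos"].round(2),s["time"])
np.save("w6.npy",w,allow_pickle=True)
u=proj(w,[.441,.112,.039])[0]; print(u)
h=cv2.cvtColor(w["frame"],cv2.COLOR_RGB2HSV); m=cv2.inRange(h,(10,60,60),(32,255,255))|cv2.inRange(h,(0,0,200),(180,255,255))
c,hi=cv2.findContours(m,cv2.RETR_CCOMP,cv2.CHAIN_APPROX_NONE)
for x,k in zip(c,hi[0]):
    (a,b),rad=cv2.minEnclosingCircle(x)
    if np.hypot(a-u[0],b-u[1])<40 and cv2.contourArea(x)>60:
        P=onz(w,x.reshape(-1,2),.039)[:,:2]; el=cv2.fitEllipse((P*1000).astype(np.float32)); print("inner" if k[3]>=0 else "outer",el)
```

```text
filter (array([0.53596143, 0.34618201]), 2.802806854248047, 1.4372973442077637, 87.95628356933594)
[0.44148354 0.04800625 0.12002448] [-0.38 -0.07  0.21  2.04  0.02  1.16 -0.18] 34.9917
[318.54840697 116.87524888]
outer ((450.68804931640625, 105.69497680664062), (78.89388275146484, 95.59437561035156), 6.8841657638549805)
```

The filter mask was too strict under this light, and the collar mask merged with highlights. I'll refit the collar's outline and dark hole from the saved frame, with no motion.

Run:
```python
from h import *
w=np.load("w6.npy",allow_pickle=True).item(); u=np.array([318.5,116.9])
f=w["frame"]; h=cv2.cvtColor(f,cv2.COLOR_RGB2HSV)
print(h[117,270:370:6].tolist()); print(h[60:175:6,318].tolist())
for V in(50,80,110):
    m=cv2.inRange(h[:,:,2],0,V); c,_=cv2.findContours(m,cv2.RETR_LIST,cv2.CHAIN_APPROX_NONE)
    for x in c:
        (a,b),rad=cv2.minEnclosingCircle(x)
        if np.hypot(a-u[0],b-u[1])<45 and 5<rad<60:
            P=onz(w,x.reshape(-1,2),.039)[:,:2]; print(V,cv2.boundingRect(x),cv2.fitEllipse((P*1000).astype(np.float32)))
# filter check
w=np.load("w5.npy",allow_pickle=True).item(); h=cv2.cvtColor(w["frame"],cv2.COLOR_RGB2HSV); print("blue",h[226,[300,310,320,330,340]].tolist())
```

```text
[[14, 75, 51], [14, 87, 56], [19, 131, 213], [18, 132, 215], [19, 132, 216], [19, 132, 216], [18, 131, 117], [16, 123, 77], [16, 124, 80], [17, 124, 82], [28, 96, 255], [29, 76, 255], [29, 76, 255], [22, 123, 242], [18, 133, 157], [15, 121, 74], [15, 111, 71]]
[[12, 64, 60], [14, 75, 65], [14, 105, 61], [29, 78, 255], [19, 127, 219], [19, 129, 219], [19, 129, 218], [19, 137, 188], [15, 101, 83], [17, 126, 79], [16, 124, 80], [18, 130, 120], [29, 75, 255], [29, 76, 255], [29, 74, 255], [19, 135, 214], [15, 113, 70], [13, 81, 72], [13, 78, 69], [13, 70, 66]]
80 (307, 107, 19, 19) ((438.5259094238281, 112.6498031616211), (12.29018783569336, 14.341614723205566), 150.488525390625)
80 (278, 74, 79, 82) ((439.7088928222656, 113.01747131347656), (60.22322463989258, 60.2946662902832), 76.1655502319336)
110 (306, 105, 21, 21) ((439.3456115722656, 113.15239715576172), (15.016139030456543, 15.27367115020752), 63.07338333129883)
110 (278, 74, 79, 82) ((439.5171203613281, 113.06363677978516), (59.453285217285156, 59.74844741821289), 179.2881622314453)
blue [[112, 82, 137], [111, 84, 137], [112, 83, 136], [111, 81, 138], [112, 77, 139]]
```

Collar centre (0.4397, 0.1131), fitted diameter 60.2 mm against the true 61. Next I'll grip it, carry it over the head and lower it until it rests on the pins or drops.

Run:
```python
from h import *
c=[.4397,.1131]; t=np.array([.5333,.3540]); z0=.008-TIP; o=down(0.)
r.goto([*c,.045],o); r.line_to([*c,z0],velocity=.1); r.sleep(.2)
r.grip(.05,40); s=r.get_state(); print(s["opening"],s["finger_force"],s["eef_pos"])
r.line_to([*c,z0+.10],velocity=.25); r.goto([*t,z0+.098],o); 
r.sleep(.5)
d=np.load("w6.npy",allow_pickle=True).item()
e=r.get_state(); print(e["eef_pos"]-[*t,z0+.098],e["joint_pos"].round(2))
cmd=2*t-e["eef_pos"][:2]
hit=r.line_to([*t,z0+.064],o,velocity=.06,force_limit=8); print(hit)
if not hit: hit=r.line_to([*t,z0+.043],o,velocity=.025,force_limit=5)
s=r.get_state(); print(hit,s["eef_pos"],"underside",s["eef_pos"][2]-z0,s["contact_force"],s["wrist_torque"],s["opening"],s["time"])
```

```text
0.06016303838222372 39.99673035516935 [ 0.43970259  0.11313255 -0.01570921]
[ 5.50570731e-05 -1.93687814e-04  2.26087506e-04] [-0.62  0.37 -0.01  1.62  0.    1.15 -0.63]
False
True [0.53314094 0.35388433 0.03209782] underside 0.04779781552932144 [-0.11194081 -0.30608966  4.38855309] [-0.11944419 -0.04303736  0.02218924] 0.059839748084402185 40.4167
```

The collar rests on the pins at 47.8 mm. I'll turn it under a light press until it drops.

Run:
```python
from h import *
t=[.5333,.3540]; z0=.008-TIP
r.line_to([*t,z0+.0458],down(0),velocity=.02)
s=r.get_state(); print(s["contact_force"][2].round(1),s["eef_pos"][2]-z0,s["time"])
for k in range(1,13):
    r.line_to([*t,z0+.0458],down(np.radians(10*k))); s=r.get_state()
    u=s["eef_pos"][2]-z0; print(10*k,round(u,4),s["contact_force"].round(1),s["wrist_torque"][2].round(2),round(s["time"],2))
    if u<.0466 or s["time"]>53: break
```

```text
7.0 0.04773872749604228 40.6667
10 0.0477 [-0.5  0.1  6.3] -0.01 40.99
20 0.0478 [ 0.3 -0.5  5.7] 0.01 41.32
30 0.0477 [-0.6 -0.3  6.3] -0.01 41.64
40 0.0478 [-0.8  0.6  5.2] 0.07 41.97
50 0.0477 [ 0.1 -0.2  5.5] 0.07 42.29
60 0.0478 [-0.4 -0.4  6.4] 0.03 42.62
70 0.0476 [-1.1 -0.2  7. ] -0.03 42.94
80 0.0452 [ 0.1  0.6 -2.1] 0.01 43.27
```

It dropped at about 80° with no binding torque. Raising the grip to 60 N and pressing home in steps.

Run:
```python
from h import *
t=[.5333,.3540]; z0=.008-TIP; o=down(np.radians(80))
r.grip(.05,60)
for zt in (.043,.041,.039,.037,.035,.034,.033):
    r.line_to([*t,z0+zt],o,velocity=.02); s=r.get_state(); u=s["eef_pos"][2]-z0
    print(zt,round(u,4),s["contact_force"].round(1),s["wrist_torque"].round(2),s["opening"].round(4),round(s["time"],2))
    if s["contact_force"][2]>24: break
```

```text
Traceback (most recent call last):
AttributeError: 'float' object has no attribute 'round'
```

Run:
```python
from h import *
t=[.5333,.3540]; z0=.008-TIP; o=down(np.radians(80))
for zt in (.043,.041,.039,.037,.035,.034,.033):
    r.line_to([*t,z0+zt],o,velocity=.02); s=r.get_state(); u=s["eef_pos"][2]-z0
    print(zt,round(u,4),s["contact_force"].round(1),s["wrist_torque"].round(2),round(s["opening"],4),round(s["time"],2))
    if s["contact_force"][2]>24: break
```

```text
0.043 0.0435 [-1.5 -0.7  3.6] [0.14 0.08 0.  ] 0.0597 44.02
0.041 0.0416 [-1.6 -0.3  5.9] [ 0.04  0.17 -0.02] 0.0598 44.27
0.039 0.0402 [-1.4 -0.4  7.9] [-0.06  0.3  -0.05] 0.0598 44.52
0.037 0.04 [-4.3 -2.6 15.7] [-0.58  0.84 -0.02] 0.0599 44.77
0.035 0.04 [-4.9 -4.5 24.3] [-0.99  1.24 -0.03] 0.0595 45.02
```

Home at 40.0 mm with a firm stop and 24 N held. One last check of settling and the view before handing in.

Run:
```python
from h import *
r.sleep(.5); s=r.get_state(); print(s["eef_pos"][2]-(.008-TIP),s["contact_force"],s["finger_force"],s["time"])
A=[]
for n in("scene","side"):
    d=r.get_image(n); u=proj(d,[*H,.05])[0].astype(int); A.append(cv2.resize(d["frame"][u[1]-60:u[1]+60,u[0]-80:u[0]+80,::-1],(400,300)))
cv2.imwrite("pics/end.png",np.hstack(A))
```

```text
0.03999875182940108 [-6.13239276 -3.47171447 24.04297565] 59.995605545864805 45.525
```

View pics/end.png

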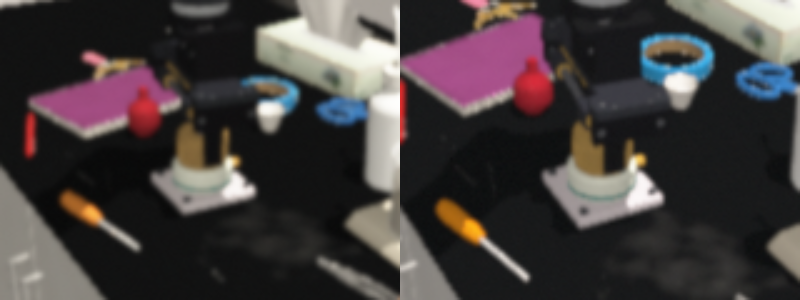

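The picture shows the collar, gripped, sitting flush on the white housing at about (205,150) in the left crop. The screwdriver is untouched, and no filter is lying beside the head.

```bash
python3 -c "
from bench import r
print(r.close_job())"
```

```text
the job is handed in; nothing more can be done
None
```

The job is handed in at about 45.5 s: the filter went into the pocket and was released, and the collar dropped over the pins and is held home on the shoulder at 40.0 mm with about 24 N; I did not confirm the filter by camera after letting go, only by the seating height and spring force.

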